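# Snap the card terminal back into its counter stand

### The arm

A 6-joint arm with a two-finger parallel gripper is mounted at the origin on the work surface. World frame = base frame: x ahead of the robot, y to its left, z up, the work surface at z = 0. Lengths are in mm, angles in rad, forces in N, time in s.
With the tool pointing down it reaches from about 350 to 875 mm from the base axis. Payload 4.2 kg.
Tool frame: the origin (TCP) lies midway between the tips of the shut fingers; the grasp point (between the pads) lies 19 mm behind it (arm.grip_depth is the distance from the TCP to the grasp point, in mm); z points along the fingers, x is the direction in which the jaws open and shut, and the axes are right-handed (so a half turn about z gives the same grasp; the last joint's range is limited). The gripper opens to 85 mm and grips with 20 to 120 N. Pads are 22 mm wide; open, the fingers measure 114 mm over their backs; the gripper's body (76 mm by 85 mm) begins 54 mm behind the grasp point. The pads swing forward as they close: fully open they stand 13 mm farther back than shut.
Start: joints at [1.543, 0.385, 0.008, 0, -1.194, -0.259], TCP at [176.771, 599.459, 231.312] pointing down, gripper open.
Joint ranges: [-3.14, 3.14], [-1.21, 2.06], [-1.07, 1.41], [-3.16, 2.05], [-2.99, -0.16], [-3.1, 3.1]. Speed limits (rad/s): [2.79, 2.79, 3.14, 3.14, 3.14, 3.14].

### API

Orientations are given as a unit quaternion [x, y, z, w].
In Python, from bench import arm, eyes, find_in, silhouettes gives the robot as it stands. The module is installed in compiled form; this text tells all that it offers.
- The arm moves only by the tool play_rows, never from a script. Its arguments are lists of equal length, an entry for each row: "offset": the shift along the world's x, y, z in mm, a list of three; "turn": the turn about the world's z in rad. In form: {"offset": [[x, y, z], ...], "turn": [turn, ...]}. A call has 1 to 12 rows; each row shifts and turns the pose as measured when the row begins; what a row does not reach is not made up. A row lasts 1/10 s, in which the tool goes at most 50 mm and 8.59 degrees, less where a joint would pass 70% of its speed; a pose out of reach is approached as far as the arm can. A call is refused whole if a number of a shift passes 50 or a number of a turn 0.15, either way. A call with a gripper value outside its range is refused whole. "grip" is the gripper's target within -1 to 1 (fully open at 1, half-way at 0, shut at -1), set as the call begins (left out, the last holds). The fingers move at their own pace and stop on an object; the grip force is fixed at half the most. Time passes only in rows, so rows that do not move let the fingers close. It gives the time, the measured TCP pose, the force and the opening at its end, in the units of the state.
- arm.read_state(): the state, without advancing time (a new reading comes with each control period).
- eyes.get_image(name): name is "scene" or "top" or "wrist"; returns (picture, depth): 480x640x3 uint8, red, green, blue; 480x640 float32, mm along the optical axis (not along the pixel's ray), 0 where there is no reading.
- eyes.camera_params(name): a dict with "camera_matrix" (3x3 intrinsics, pixels), "camera_from_world" (4x4, takes a point from world to camera coordinates). Camera axes: x right, y down, z forward; pixel columns grow to the right and rows downward; lengths in mm; the calibration is good to about 2 mm. A picture is of the moment at which its call begins: read the wrist's pose just before it. camera_params takes no time and is no camera call; for the wrist camera it gives the pose at the moment of the call.
- arm.job_done(): hands the job in, once; it reports no verdict.
Trained networks look in the newest picture that a camera, given by its name, has taken for a name from the list of things; names that differ only in an ending like _2 or _b are one class to them, and where a whole thing is asked for, a point or a joint stands for the part that bears it (a point fixed in the world has none). Each returns a list of dicts, best first, with "score" (0 to 1); they miss things now and then, are a little off and sometimes report something else, mostly with a low value. They report only what shows in the picture. A call takes as long as a camera call.
- find_in(camera, query): "bbox" ([centre column, centre row, width, height] in pixels, round what is visible of it).
- silhouettes(camera, query): "mask" (480x640 bool, what is visible of it) and "bbox" ([centre column, centre row, width, height] in pixels, round what is visible of it).
The state is a dict: "clock": time; "joints": joint angles; "joint_vel": joint speeds; "joint_efforts": joint torques, N m; "position": TCP position; "ee_rot": TCP orientation; "contact_force": force on the tool from outside, world axes, zero at the start; "wrist_torque": the same for the moment, N m; "gripper_width": finger opening in mm.
Only numpy, scipy, OpenCV 4.12 (cv2) and the standard library are available. Lean on these libraries where they do the work, as an engineer would, in place of code of your own. Each camera call takes 0.05 s, during which the arm holds its last target. There are 200 camera calls.

### The job

Put the handheld card terminal back in its tilted counter stand that faces the customer, head end uppermost: tuck its foot under the lower lip first, with the head still raised, then press the head down until the orange spring catch snaps over it and the terminal lies fully home on the back plate. Press on the receipt cover, never on the glass, don't shove the stand off its set angle, and leave the receipt printer, cup and bell where they are.

Things in the scene. Friction and masses are not known exactly. Their poses are not given: they have to be found in the camera images.
- terminal_center (a point): Card terminal, loose, 0.3 to 0.45 kg, 168 long x 66 wide; starts face up on the counter. Point half-way along and across, 14 mm above the flat underside; x to the head, y across, z out of the face. Flat parallel sides 66 apart, 28 high. Grey lower shell 14 thick; black upper shell, set back 16 at the foot end (a step 14 thick). From the foot: keypad, glass, raised grey receipt cover.
- terminal_foot (a point): Middle of the underside's edge at the terminal's foot end, 84 mm behind its centre; axes as the terminal's.
- terminal_head (a point): Middle of the underside's edge at the terminal's head end, 78 mm ahead of its centre; axes as the terminal's. Above it, centre line 9 above the underside, a black half-round latch rib of radius 5, 54 wide, sticks out 6 mm beyond the shells. Centre of mass about 8 mm ahead of the terminal's centre.
- terminal_cover (a point): Middle of the top of the raised receipt cover (44 along x 62 across), 56 mm ahead of the terminal's centre, 42 above its underside: where to press. Axes as the terminal's.
- glass: The terminal's glass screen, 44 x 56 mm, 1.5 mm proud of the face that lies 28 above the underside; origin at its underside, 10 mm ahead of the terminal's centre. Not to be pressed (4 N at most).
- cradle_seat (a point): Inner heel corner of the stand's tilted cradle, half-way across: the seated terminal's foot edge lies here, flat on the black back plate. x up along the plate, y across, z out of it (plate 46 wide, 160 long, surface z = 0, 22 to 30 degrees from level, high end towards the robot). Heel: wall at x = 0; cheeks 71 apart, 14 high, to x = 24.
- cradle_lip (a point): Middle of the front edge of the heel's lip: 6 mm up the plate from cradle_seat and 19 above the plate, same axes. The lip's flat underside is 19 above the plate from x = 0 to 6, then flares up to 25 at x = 12. The foot goes under it with the head raised about 14 degrees off the plate, to some 4 mm from the wall, and slides home as the head comes down. Flat, it cannot enter: lip and catch overlap it.
- cradle_top (a point): Middle of the upper end of the plate's surface, 160 mm up from cradle_seat, same axes. The cradle sits on a stiff friction hinge under its middle, 88 mm above the counter, that slips at about 40 N on the cover; the base, 130 x 110 mm, is screwed down. This point may move 10 mm at most.
- catch_tip (a point): Tip of the orange spring catch's nose, 34 wide, 164 mm up from cradle_seat and 18 above the plate; its ramp rises from here to 30, thumb tab behind to 41. Let go, the terminal rests with its rib on the ramp, head 14 to 18 mm off the plate. Pressed on the cover it resists, rising to 10 to 16 N over some 5 to 8 mm, snaps, the force falls to almost none, and 8 to 10 mm further the plate stops it.
- catch (a joint): Angle of the orange spring catch, hinged at the plate's upper end: 0 sprung home, grows as it is pushed back up-slope (about 0.16 rad as the rib passes), 0 again once snapped over the rib.
- printer: Black cube receipt printer, 127 mm wide and deep, 125 high, origin under its centre; stands on the counter, to be left alone.
- cup: Takeaway paper cup with white lid, 80 mm across, 100 high, origin under its centre; to be left alone.
- bell: Steel desk bell, 80 mm across, 52 high, origin under its centre; to be left alone.

How it is judged (in metres and radians):
On the way:
1. the terminal's foot is tucked under the lower lip while its head is still raised off the plate (x of terminal_foot in the frame of cradle_seat between -0.006 and 0.008 m and z of terminal_foot in the frame of cradle_seat between -0.006 and 0.007 m and z of terminal_head in the frame of cradle_seat above 0.01 m), for 0.1 s.
At the end, for the whole second after the job is handed in: The terminal lies at rest on the back plate, head end up: foot edge within 6 mm of the heel corner along the plate, foot and head within 5 mm of the plate, and the orange catch sprung home over the latch rib (within 0.08 rad) (x of terminal_foot in the frame of cradle_seat between -0.005 and 0.006 m and z of each of terminal_foot, terminal_head in the frame of cradle_seat below 0.005 m and z of terminal_head in the frame of cradle_seat above -0.005 m and x of terminal_head in the frame of cradle_seat above 0.15 m and value of joint catch below 0.08 rad and linear speed of glass below 0.01 m/s); the robot touches nothing.
It fails at once if the glass is pressed with more than 4 N (contact force between glass and anything else above 4 N).
It fails at once if the stand is shoved off its angle: the upper end of its plate moves more than 10 mm (distance of cradle_top from where it was at the start of the episode above 0.01 m).
It fails at once if printer, cup or bell is moved more than 15 mm or tipped (distance of any of printer, cup, bell from where it was at the start of the episode above 0.015 m or angle between cup's own z axis and vertical above 0.3 rad).
It also fails if it takes over 59 s, if anything falls off the work surface, if the arm or the gripper's body presses on something with over 40 N, if the wrist force passes 120 N, or if a joint passes its speed limit or range.

## Working session

There is one attempt and no reset: what is moved stays moved. The work goes in short steps, Python scripts to look and compute and a tool call to move; the robot and the scene stay as the last step left them, time stands still between calls to the robot, and variables do not carry over. Pictures are saved under pics/ and viewed, on a budget of 10 in all, crops included, one or two more only if the job needs it, and the job is handed in when it is done.

Besides the shell and the picture viewer there is one more tool, called after "Request:" as name(argument=value, ...), one argument or row to a line, values as JSON. play_rows: Moves the arm, as the interface text tells. Its arguments: {"type":"object","properties":{"offset":{"type":"array","items":{"type":"array","items":{"type":"number"}}},"turn":{"type":"array","items":{"type":"number"}},"grip":{"type":"number"}},"required":["offset","turn"]}

```bash
mkdir -p pics; cat > h.py <<'E'
import numpy as np, cv2
from bench import arm, eyes, find_in, silhouettes
def pts(name, depth):
    p=eyes.camera_params(name);K=np.array(p["camera_matrix"]);T=np.linalg.inv(np.array(p["camera_from_world"]))
    v,u=np.mgrid[0:480,0:640]
    c=np.stack([(u-K[0,2])*depth/K[0,0],(v-K[1,2])*depth/K[1,1],depth],-1)
    return c@T[:3,:3].T+T[:3,3]
def proj(name,P):
    p=eyes.camera_params(name);K=np.array(p["camera_matrix"]);T=np.array(p["camera_from_world"])
    c=np.atleast_2d(P)@T[:3,:3].T+T[:3,3]; q=c@K.T
    return q[:,:2]/q[:,2:]
def save(im,n): cv2.imwrite("pics/"+n,im[:,:,::-1])
E
python3 - <<'E'
from h import *
np.set_printoptions(precision=1,suppress=True)
for n in ("scene","top"):
    im,d=eyes.get_image(n); save(im,n+"0.png"); W=pts(n,d); np.savez(n+"0.npz",im=im,d=d,W=W)
    p=eyes.camera_params(n);print(n,np.linalg.inv(np.array(p["camera_from_world"]))[:3])
    for q in ("terminal_center","cradle_seat","catch","catch_tip","printer","cup","bell","glass","terminal_cover","terminal_head","terminal_foot","cradle_lip","cradle_top"):
        for r in find_in(n,q)[:1]: 
            c=np.array(r["bbox"]); u,v=int(c[0]),int(c[1]); print(q,round(r["score"],2),c,W[v,u])
print(arm.read_state())
E
```

```text
scene [[   0.6    0.7   -0.5 1044.3]
 [   0.8   -0.5    0.3 -314.1]
 [  -0.    -0.6   -0.8  908.1]]
terminal_center 0.73 [290.8 276.2  46.6  79.6] [540.5 -32.8  27.1]
cradle_seat 0.88 [396.4 173.1  81.6  89.1] [503.4 260.3 103.5]
catch 0.54 [367.7 134.3  12.2  13.4] [434.7 233.5 174. ]
catch_tip 0.66 [370.2 133.4  14.   11.6] [435.3 240.8 173.1]
printer 0.73 [166.7 320.6 112.4 116. ] [ 546.6 -277.7  123.5]
cup 0.66 [443.1 277.8  42.2  56.2] [744.8 163.7  99.4]
bell 0.66 [285.5 405.1  44.6  50.2] [ 751.9 -184.4   35.9]
glass 0.95 [288.7 268.6  31.4  22. ] [524.2 -26.4  29.8]
terminal_cover 0.83 [289.6 278.3  50.   82.6] [543.6 -37.2  27.8]
terminal_head 0.6 [289.9 277.6  46.1  84.6] [542.7 -36.4  29.6]
terminal_foot 0.74 [290.9 276.1  46.5  81.7] [540.5 -32.8  27.1]
cradle_lip 0.68 [394.1 170.8  83.1  93.2] [498.4 258.4 109.3]
cradle_top 0.59 [397.5 168.7  81.   87.9] [497.3 267.5 108.7]
top [[  -0.    -1.     0.2  349. ]
 [  -1.    -0.    -0.    17.3]
 [   0.    -0.2   -1.  1464.2]]
terminal_center 0.87 [324.1 267.1  48.9  70.3] [533.8 -30.7  28.4]
cradle_seat 0.92 [204.1 275.2  34.9
[... 398 characters left out ...]
[424.5 273.7  64.   66.8] [ 507.1 -265.5  126. ]
terminal_head 0.68 [325.7 267.1  51.   68.5] [533.4 -33.1  32.2]
terminal_foot 0.64 [324.2 268.1  50.6  67.5] [530.2 -30.4  37.2]
cradle_lip 0.75 [202.8 279.4  34.8  74.7] [493.8 262.9 113.6]
cradle_top 0.88 [204.1 276.4  34.9  75.4] [501.  258.4 113.4]
{'clock': 1.4, 'joints': array([ 1.5,  0.4,  0. ,  0. , -1.2, -0.3]), 'joint_vel': array([ 0.,  0., -0., -0.,  0., -0.]), 'joint_efforts': array([  0. , -39.2,  18.9,   4.2,  -0. ,  -0. ]), 'position': array([176.8, 599.5, 231.3]), 'ee_rot': array([-0.6,  0.8, -0. ,  0. ]), 'contact_force': array([-0. , -0.4, -0.3]), 'wrist_torque': array([ 0.1, -0. ,  0. ]), 'gripper_width': 85.59922642829869}
```

View pics/scene0.png

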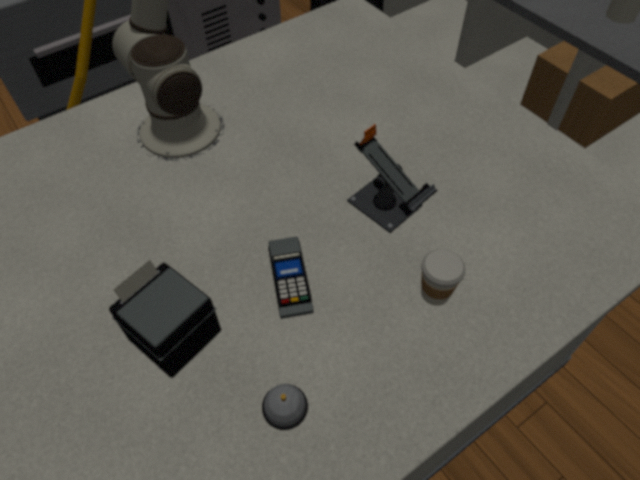

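View pics/top0.png

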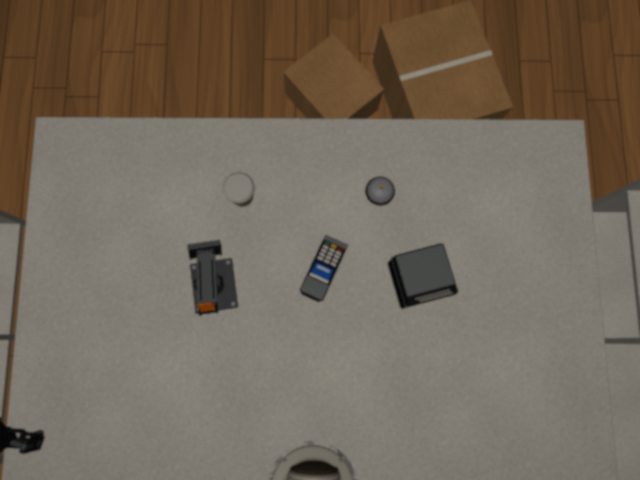

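```bash
python3 - <<'E'
from h import *
np.set_printoptions(precision=3,suppress=True)
for n in ("scene","top"):
    im,d=eyes.get_image(n); W=pts(n,d)
    m=silhouettes(n,"terminal_center")[0]["mask"]; P=W[m&(d>0)]; P=P[P[:,2]>15]
    r=cv2.minAreaRect(P[:,:2].astype(np.float32)); print(n,"term",r, "mask all",cv2.minAreaRect(W[m&(d>0)][:,:2].astype(np.float32)),"zmed",np.percentile(P[:,2],[5,50,95]))
    b=find_in(n,"glass")[0]["bbox"];print("glass",W[int(b[1]),int(b[0])])
    m=silhouettes(n,"cradle_seat")[0]["mask"]&(d>0); P=W[m]; P=P[P[:,2]>40]
    np.save(n+"cr.npy",P)
    # RANSAC plane w/ tilt 20..32
    rng=np.random.default_rng(0);best=0
    for _ in range(3000):
        a,b_,c=P[rng.choice(len(P),3,False)];k=np.cross(b_-a,c-a);L=np.linalg.norm(k)
        if L<200: continue
        k/=L;k*=np.sign(k[2])
        if not .85<k[2]<.94: continue
        s=(abs((P-a)@k)<2.5).sum()
        if s>best: best=s;B=(a,k)
    a,k=B;I=P[abs((P-a)@k)<3];c0=I.mean(0);k=np.linalg.svd(I-c0)[2][2];k*=np.sign(k[2])
    up=np.array([0,0,1])-k*k[2];up/=np.linalg.norm(up);y=np.cross(k,up)
    Q=np.stack([(I-c0)@up,(I-c0)@y],1)
    print("plane",len(P),len(I),c0,k,"tilt",np.degrees(np.arccos(k[2])),"up",up,"ext",np.percentile(Q,[1,50,99],axis=0))
    A=np.stack([(P-c0)@up,(P-c0)@y,(P-c0)@k],1)
    for lo in range(-110,120,10):
        q=A[(A[:,0]>=lo)&(A[:,0]<lo+10)]
        if len(q): print(lo,len(q),np.percentile(q[:,1],[2,98]),np.percentile(q[:,2],[5,50,95]))
    mm=W[(W[:,:,2]>1e9)]
E
```

```text
scene term ((537.397705078125, -31.457969665527344), (66.17821502685547, 162.9242401123047), 65.36865234375) mask all ((524.05224609375, -24.6181640625), (69.83900451660156, 194.6006317138672), 65.96434020996094) zmed [23.713 29.051 42.897]
glass [526.242 -25.496  28.029]
plane 2139 1296 [499.105 250.811 107.517] [0.42  0.048 0.906] tilt 24.98476162054672 up [-0.901 -0.103  0.422] ext [[-74.204 -33.007]
 [ -0.74    0.172]
 [ 82.813  34.414]]
-100 4 [26.706 35.797] [-2.594 19.026 26.079]
-90 193 [-43.34  35.2 ] [ 1.451 22.516 25.268]
-80 193 [-41.815  35.565] [-1.562 24.197 28.575]
-70 169 [-41.838  36.862] [-3.483  0.636 14.358]
-60 93 [-23.534  19.724] [-3.875  0.042  2.324]
-50 95 [-23.743  20.573] [-3.104 -0.227  2.234]
-40 95 [-24.629  19.83 ] [-2.845 -0.205  3.477]
-30 101 [-24.051  20.709] [-3.542 -0.092  3.285]
-20 106 [-21.915  21.111] [-12.36    0.214   2.781]
-10 103 [-23.131  21.497] [-4.653 -0.057  2.776]
0 100 [-22.541  21.723] [-5.773 -0.453  2.982]
10 101 [-23.223  21.862] [-3.869 -0.517  3.118]
20 91 [-21.289  22.462] [-2.582  0.136  3.161]
30 96 [-20.753  22.255] [-3
[... 1011 characters left out ...]
2.313  18.605] [-4.159  0.185  4.107]
-30 64 [-22.294  19.485] [-3.509 -0.142  3.81 ]
-20 60 [-22.601  19.139] [-3.945 -0.604  3.758]
-10 68 [-21.726  20.746] [-5.042 -0.455  4.287]
0 66 [-20.529  20.599] [-4.061 -0.351  4.581]
10 66 [-20.086  20.375] [-4.374 -0.633  2.648]
20 61 [-19.97   22.134] [-3.339 -0.162  3.102]
30 72 [-20.326  21.97 ] [-3.671 -0.405  3.701]
40 69 [-20.482  23.476] [-4.245  0.149  3.991]
50 72 [-19.472  24.07 ] [-3.498  0.53   3.414]
60 78 [-20.119  23.744] [-3.656  0.106  3.938]
70 43 [-20.213  24.257] [-3.42   0.278  3.983]
80 18 [15.855 23.297] [-7.849 -0.785  6.678]
90 160 [-15.483  20.765] [-10.519   5.558  29.389]
100 27 [-15.982  22.795] [-1.842 38.434 41.91 ]
```

```bash
python3 - <<'E'
from h import *
from scipy.spatial.transform import Rotation as R
s=arm.read_state();M=R.from_quat(s["ee_rot"]).as_matrix();print(M,arm.grip_depth,s["clock"])
print("tool x yaw",np.degrees(np.arctan2(M[1,0],M[0,0])))
p=eyes.camera_params("wrist");T=np.linalg.inv(np.array(p["camera_from_world"]));print(T, M.T@(T[:3,3]-s["position"]))
E
```

```text
[[-2.82881486e-01 -9.59154870e-01 -1.11740467e-05]
 [-9.59154870e-01  2.82881486e-01  1.17872489e-05]
 [-8.14486626e-06  1.40520358e-05 -1.00000000e+00]] 18.700000000000003 1.8
tool x yaw -106.4322563292618
[[-2.82539005e-01 -9.25785966e-01 -2.51181321e-01  2.38587443e+02]
 [-9.59255548e-01  2.72874750e-01  7.32677638e-02  5.81312571e+02]
 [ 7.10772736e-04  2.61648077e-01 -9.65163084e-01  3.72925622e+02]
 [ 0.00000000e+00  0.00000000e+00  0.00000000e+00  1.00000000e+00]] [-7.35430798e-02 -6.44341383e+01 -1.41632105e+02]
```

Request:
play_rows(
  offset=[
    [22,-43,0],
    [22,-43,0],
    [22,-43,0],
    [22,-43,0],
    [22,-43,0],
    [22,-43,0],
    [22,-43,0],
    [22,-43,0],
    [22,-43,0],
    [22,-43,0],
    [22,-43,0],
    [22,-43,0],
  ],
  turn=[-0.012,-0.012,-0.012,-0.012,-0.012,-0.012,-0.012,-0.012,-0.012,-0.012,-0.012,-0.012],
  grip=1,
)

```text
clock: 3.0
position: [444.1, 69.3, 232.7]
ee_rot: [-0.543, 0.84, 0.0, 0.005]
contact_force: [1.0, 1.3, 0.6]
gripper_width: 85.6
```

Request:
play_rows(
  offset=[
    [20,-35,0],
    [17,-35,0],
    [0,-5,0],
    [0,0,0],
    [0,0,0],
  ],
  turn=[0,0,0,0,0],
)

```text
clock: 3.5
position: [483.6, -14.0, 233.3]
ee_rot: [-0.539, 0.842, -0.0, 0.006]
contact_force: [-0.0, -0.3, -0.4]
gripper_width: 85.4
```

```bash
cat > look.py <<'E'
import sys
from h import *
from scipy.spatial.transform import Rotation as R
np.set_printoptions(precision=1,suppress=True)
s=arm.read_state();M=R.from_quat(s["ee_rot"]).as_matrix()
print("tcp",s["position"],"toolx yaw",np.degrees(np.arctan2(M[1,0],M[0,0])),"clk",s["clock"])
im,d=eyes.get_image("wrist");W=pts("wrist",d);save(im,sys.argv[1]+".png");np.savez(sys.argv[1]+".npz",im=im,d=d,W=W)
E
cat > t.py <<'E'
from look import *
m=silhouettes("wrist","terminal_center")[0]["mask"]&(d>0);P=W[m]
print("z",np.percentile(P[:,2],[2,20,50,80,98]))
for lo,hi in ((10,60),(24,34),(38,48)):
    q=P[(P[:,2]>lo)&(P[:,2]<hi)];print(lo,len(q),cv2.minAreaRect(q[:,:2].astype(np.float32)))
b=silhouettes("wrist","glass")
if b:
    q=W[b[0]["mask"]&(d>0)];print("glass",q.mean(0),cv2.minAreaRect(q[:,:2].astype(np.float32)))
E
python3 t.py w1
```

```text
tcp [483.6 -14.  233.3] toolx yaw -114.76783680061605 clk 3.5
z [12.2 26.6 28.6 40.6 43.1]
10 14521 ((535.3869018554688, -29.483356475830078), (66.03367614746094, 161.04212951660156), 65.32222747802734)
24 9164 ((529.2527465820312, -26.76369857788086), (65.68133544921875, 141.89878845214844), 65.2423095703125)
38 3903 ((484.9195861816406, -6.215473175048828), (61.635013580322266, 49.90998840332031), 65.36203002929688)
glass [524.6 -24.8  28.8] ((523.7996826171875, -24.0589599609375), (55.98428726196289, 41.53046798706055), 65.58511352539062)
```

Request:
play_rows(
  offset=[
    [2,8,-45],
    [0,0,-45],
    [0,0,-45],
    [0,0,-45],
    [0,0,-25],
    [0,0,-12],
    [0,0,-8],
    [0,0,-5],
    [0,0,0],
  ],
  turn=[0,0,0,0,0,0,0,0,0],
)

```text
clock: 4.55
position: [486.8, 4.2, 1.1]
ee_rot: [-0.548, 0.837, -0.003, 0.013]
contact_force: [0.2, -1.8, -0.1]
gripper_width: 85.5
```

Request:
play_rows(
  offset=[
    [-1,-10,0],
    [0,0,0],
    [0,0,0],
  ],
  turn=[0,0,0],
)

```text
clock: 4.85
position: [487.8, -5.6, 3.5]
ee_rot: [-0.548, 0.836, -0.004, 0.016]
contact_force: [0.3, -0.3, 0.2]
gripper_width: 85.2
```

Request:
play_rows(
  offset=[
    [-2,0,-3],
    [0,0,0],
    [0,0,0],
    [0,0,0],
    [0,0,0],
    [0,0,0],
  ],
  turn=[-0.02,0,0,0,0,0],
  grip=0.45,
)

```text
clock: 5.45
position: [486.1, -5.7, 1.4]
ee_rot: [-0.539, 0.842, -0.004, 0.017]
contact_force: [0.0, -0.2, -0.2]
gripper_width: 64.9
```

Request:
play_rows(
  offset=[
    [0,0,8],
    [0,0,15],
    [0,0,20],
    [0,0,25],
    [0,0,30],
    [0,0,0],
    [0,0,0],
  ],
  turn=[0,0,0,0,0,0,0],
)

```text
clock: 6.15
position: [477.8, -7.3, 99.6]
ee_rot: [-0.537, 0.844, -0.001, 0.009]
contact_force: [-0.2, -0.0, -5.0]
gripper_width: 64.9
```

```bash
cat > tilt.py <<'E'
# fit terminal face from the scene and top camera: points near the tool
import sys
from h import *
from scipy.spatial.transform import Rotation as R
np.set_printoptions(precision=1,suppress=True)
s=arm.read_state();M=R.from_quat(s["ee_rot"]).as_matrix();print("tcp",s["position"],"yaw",np.degrees(np.arctan2(M[1,0],M[0,0])),"F",s["contact_force"],"tq",s["wrist_torque"],"clk",s["clock"],"w",s["gripper_width"])
for n in ("scene","wrist"):
    im,d=eyes.get_image(n);W=pts(n,d);save(im,sys.argv[1]+n+".png");np.savez(sys.argv[1]+n+".npz",im=im,d=d,W=W)
    for q in ("terminal_center","glass"):
        b=silhouettes(n,q)
        if not b: print(n,q,"none");continue
        P=W[b[0]["mask"]&(d>0)];c=np.median(P,0);P=P[np.linalg.norm(P-c,axis=1)<110]
        h=M[:,1]*1.0
        a=(P-s["position"])@h
        if q=="glass":
            c=P.mean(0);k=np.linalg.svd(P-c)[2][2];k*=np.sign(k[2]);print(n,q,b[0]["score"],c,"normal",k,"tilt",np.degrees(np.arccos(k[2])))
        else:
            for lo in range(-160,80,20):
                z=P[(a>=lo)&(a<lo+20)]
                if len(z)>5: print(lo,len(z),np.percentile(z[:,2],[5,50,95]))
E
python3 tilt.py pics/a
```

```text
bash:   632 Killed                     python3 tilt.py pics/a
```

```bash
sed -i 's/np.linalg.svd(P-c)\[2\]/np.linalg.svd(P-c,full_matrices=False)[2]/' tilt.py; python3 tilt.py pics/a
```

```text
tcp [478.5  -7.4  99. ] yaw -115.0477992530898 F [ 0.1 -1.2 -4.2] tq [ 0.   0.3 -0. ] clk 6.45 w 64.78370581105145
-140 564 [ 99.9 108.5 121.5]
-120 373 [119.  123.3 126.2]
-100 336 [120.7 124.  126.6]
-80 336 [121.3 124.3 126.8]
-60 316 [122.  125.5 128.2]
-40 402 [123.1 126.2 141.6]
-20 321 [124.  138.3 141.2]
0 176 [136.3 138.9 141.3]
scene glass 0.83 [518.4 -28.5 125.6] normal [0. 0. 1.] tilt 0.7512870436525155
-120 9 [118.2 119.3 121.7]
-100 18209 [122.2 124.2 126. ]
-80 16720 [122.7 124.7 126.4]
-60 14805 [123.5 125.9 127.1]
-40 16277 [124.1 126.4 141.6]
-20 13821 [137.1 139.1 140.4]
0 10618 [138.2 139.3 140.3]
20 68 [138.5 139.2 140. ]
wrist glass 0.79 [517.9 -26.1 126. ] normal [ 0. -0.  1.] tilt 1.3015451030080594
```

Request:
play_rows(
  offset=[
    [0,0,-3],
    [0,0,0],
  ],
  turn=[0,0],
  grip=0.5,
)

```text
clock: 6.95
position: [479.1, -7.2, 96.6]
ee_rot: [-0.537, 0.844, -0.001, 0.009]
contact_force: [-0.4, -0.1, -5.1]
gripper_width: 64.8
```

Request:
play_rows(
  offset=[
    [0,0,0],
    [0,0,0],
  ],
  turn=[0,0],
  grip=0.515,
)

```text
clock: 7.15
position: [479.0, -7.2, 96.4]
ee_rot: [-0.537, 0.844, -0.001, 0.009]
contact_force: [-0.3, -0.2, -4.6]
gripper_width: 64.9
```

```bash
sed -i 's/("scene","wrist")/("scene",)/' tilt.py; python3 tilt.py a
```

```text
tcp [479.   -7.2  96.4] yaw -115.04083364134738 F [-0.3 -0.2 -4.6] tq [ 0.1  0.2 -0. ] clk 7.15 w 64.8683920380374
-140 584 [ 97.5 105.9 119.2]
-120 376 [116.2 121.  123.7]
-100 343 [118.5 121.5 124.5]
-80 334 [119.  121.8 124.8]
-60 318 [119.8 123.1 125.5]
-40 396 [120.5 123.9 138.8]
-20 360 [120.7 135.8 138.7]
0 209 [133.3 136.5 138.8]
scene glass 0.95 [519.5 -28.4 123.3] normal [0. 0. 1.] tilt 1.4731709935315727
```

Request:
play_rows(
  offset=[
    [0,0,0],
    [0,0,0],
    [0,0,0],
  ],
  turn=[0,0,0],
  grip=0.525,
)

```text
clock: 7.6
position: [479.3, -7.2, 96.7]
ee_rot: [-0.537, 0.844, -0.001, 0.01]
contact_force: [0.8, 0.6, -4.3]
gripper_width: 65.3
```

```bash
python3 tilt.py a|grep -E "tcp|glass"
```

```text
tcp [479.3  -7.2  96.7] yaw -115.03610301215893 F [ 0.8  0.6 -4.3] tq [0.1 0.2 0. ] clk 7.6 w 65.33138737486404
scene glass 0.81 [519.  -28.1 123.6] normal [ 0. -0.  1.] tilt 0.9612221977718775
```

Request:
play_rows(
  offset=[
    [0,0,0],
    [0,0,0],
    [0,0,0],
  ],
  turn=[0,0,0],
  grip=0.532,
)

```text
clock: 8.05
position: [479.3, -7.2, 96.7]
ee_rot: [-0.537, 0.844, -0.001, 0.01]
contact_force: [-0.1, 0.4, -5.2]
gripper_width: 65.2
```

```bash
python3 tilt.py a|grep -E "tcp|glass"
```

```text
tcp [479.3  -7.2  96.7] yaw -115.0356436219921 F [-0.1  0.4 -5.2] tq [ 0.1  0.3 -0. ] clk 8.05 w 65.22146436184107
scene glass 0.69 [519.3 -27.8 123.5] normal [0. 0. 1.] tilt 1.2693271523207672
```

Request:
play_rows(
  offset=[
    [0,0,0],
    [0,0,0],
    [0,0,0],
  ],
  turn=[0,0,0],
  grip=0.539,
)

```text
clock: 8.5
position: [479.7, -7.1, 97.2]
ee_rot: [-0.537, 0.843, -0.002, 0.01]
contact_force: [-2.3, 0.8, 0.2]
gripper_width: 66.2
```

```bash
python3 tilt.py a|grep -E "tcp|glass"
```

```text
tcp [479.7  -7.1  97.2] yaw -115.01249192016665 F [-2.3  0.8  0.2] tq [-0.2  0.5 -0. ] clk 8.5 w 66.17186443801604
scene glass 0.81 [512.6 -24.2  85.2] normal [ 0.7 -0.3  0.7] tilt 46.33858267781902
```

Request:
play_rows(
  offset=[
    [0,0,0],
    [0,0,0],
  ],
  turn=[0,0],
  grip=0.545,
)

```text
clock: 8.85
position: [480.0, -7.2, 97.4]
ee_rot: [-0.537, 0.843, -0.002, 0.01]
contact_force: [0.2, -0.1, -2.6]
gripper_width: 65.9
```

```bash
python3 tilt.py a|grep -E "tcp|glass"
```

```text
tcp [480.   -7.2  97.4] yaw -115.00806947849053 F [ 0.2 -0.1 -2.6] tq [-0.2  0.3 -0. ] clk 8.85 w 65.9392746716681
scene glass 0.78 [513.1 -24.7  85.5] normal [ 0.7 -0.3  0.7] tilt 49.20891417970381
```

Swung to ~47°. Grip firmly now and look.

Request:
play_rows(
  offset=[
    [0,0,0],
    [0,0,0],
    [0,0,0],
  ],
  turn=[0,0,0],
  grip=0.45,
)

```text
clock: 9.3
position: [480.2, -7.3, 97.7]
ee_rot: [-0.537, 0.843, -0.002, 0.011]
contact_force: [-1.0, -0.0, -1.9]
gripper_width: 64.7
```

```bash
python3 tilt.py b; python3 -c "
import cv2;i=cv2.imread('pics/bscene.png');cv2.imwrite('pics/bc.png',cv2.resize(i[130:370,170:490],None,fx=2.5,fy=2.5))"
```

```text
tcp [480.2  -7.3  97.7] yaw -115.00221598528836 F [-1.  -0.  -1.9] tq [-0.1  0.3 -0.1] clk 9.3 w 64.73760947979612
-100 351 [10.  21.8 39.3]
-80 532 [18.8 48.8 60.3]
-60 521 [59.5 70.4 81.5]
-40 712 [ 81.3  95.7 119.2]
-20 536 [116.6 130.2 140.4]
0 111 [128.8 140.7 143.7]
20 59 [123.9 126.4 128.5]
scene glass 0.89 [512.9 -24.3  85.5] normal [ 0.7 -0.3  0.7] tilt 47.27686525421379
```

View pics/bc.png

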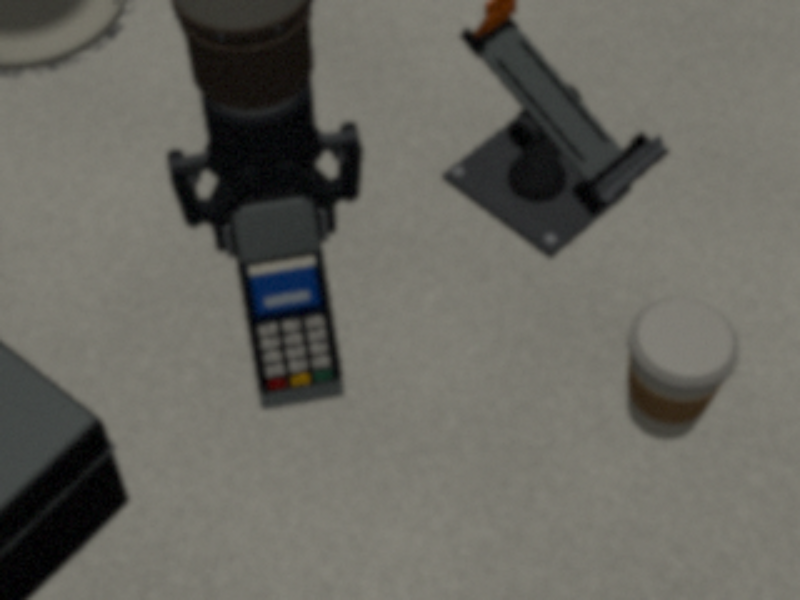

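Request:
play_rows(
  offset=[
    [-3,1.5,-4],
    [-3,1.5,-4],
    [-3,1,-4],
    [0,0,0],
  ],
  turn=[0,0,0,0],
  grip=0.515,
)

```text
clock: 9.85
position: [472.8, -2.7, 90.4]
ee_rot: [-0.538, 0.843, -0.004, 0.013]
contact_force: [0.5, -1.5, -1.5]
gripper_width: 65.1
```

```bash
python3 tilt.py b
```

```text
tcp [472.8  -2.7  90.4] yaw -114.84126683508944 F [ 0.5 -1.5 -1.5] tq [-0.7 -0.  -0.1] clk 9.85 w 65.05439892267437
-100 552 [10.8 32.9 44.2]
-80 476 [43.3 52.7 62.7]
-60 484 [61.5 71.1 80.1]
-40 655 [ 80.3  92.9 114.7]
-20 483 [112.9 123.6 132.7]
0 111 [124.6 133.8 137. ]
20 61 [114.9 117.6 120. ]
scene glass 0.56 [507.6 -20.   82.4] normal [ 0.6 -0.3  0.7] tilt 43.693283851443915
```

Request:
play_rows(
  offset=[
    [-2,1,-4],
    [-2,1,-3],
    [0,0,0],
  ],
  turn=[0,0,0],
)

```text
clock: 10.3
position: [469.1, -0.4, 85.1]
ee_rot: [-0.538, 0.843, -0.004, 0.013]
contact_force: [-1.5, -1.7, 1.1]
gripper_width: 65.0
```

Request:
play_rows(
  offset=[
    [0,0,10],
    [0,0,40],
    [0,0,50],
    [0,0,50],
    [0,0,30],
    [0,0,0],
  ],
  turn=[0,0,0,0,0,0],
  grip=-1,
)

```text
clock: 10.9
position: [464.2, -0.9, 268.2]
ee_rot: [-0.537, 0.843, -0.001, 0.008]
contact_force: [1.1, -0.1, -4.3]
gripper_width: 64.5
```

```bash
python3 tilt.py b
```

```text
tcp [464.2  -0.9 268.2] yaw -115.0052017741575 F [ 1.1 -0.1 -4.3] tq [0. 0. 0.] clk 10.9 w 64.50776012605796
-120 8 [192.6 193.3 194.5]
-100 874 [191.8 214.7 226.1]
-80 634 [226.5 234.9 244.1]
-60 636 [243.3 252.2 261. ]
-40 878 [261.1 272.2 292.7]
-20 638 [290.6 301.  309.7]
0 187 [299.6 311.4 313.7]
20 7 [292.6 294.7 295.7]
scene glass 0.56 [499.1 -19.4 261.5] normal [ 0.6 -0.3  0.8] tilt 39.06625382920621
```

```bash
python3 - <<'E'
from h import *
np.set_printoptions(precision=1,suppress=True)
t=np.radians(25.05)
for n in ("scene","top"):
    z=np.load(n+"0.npz");W=z["W"].reshape(-1,3);im=z["im"].reshape(-1,3).astype(int)
    s=(abs(W[:,0]-500)<150)&(abs(W[:,1]-255)<70)&(W[:,2]>35);P=W[s];C=im[s]
    for yaw in (8.5,):
        a=np.radians(180+yaw);up=np.array([np.cos(a)*np.cos(t),np.sin(a)*np.cos(t),np.sin(t)]);y=np.array([-np.sin(a),np.cos(a),0]);k=np.cross(up,y)
        o=np.array([500,253,107.])
        A=np.stack([(P-o)@up,(P-o)@y,(P-o)@k],1)
        m=(abs(A[:,0])<55)&(abs(A[:,1])<28)&(abs(A[:,2])<6)
        print(n,"plate z",np.median(A[m,2]))
        for lo in range(-60,60,20):
            q=A[m&(A[:,0]>=lo)&(A[:,0]<lo+20)];print("  y",lo,np.percentile(q[:,1],[3,97]),(np.percentile(q[:,1],3)+np.percentile(q[:,1],97))/2,"z",np.median(q[:,2]))
    org=(C[:,0]>110)&(C[:,0]>2*C[:,2])
    q=A[org];print("orange",org.sum(),np.percentile(q,[2,50,98],axis=0))
    for lo in list(range(-100,-56,3)):
        q=A[(A[:,0]>=lo)&(A[:,0]<lo+3)&(abs(A[:,1])<30)&(A[:,2]>-15)]
        if len(q)>2: print(lo,len(q),"z",np.percentile(q[:,2],[5,50,95]))
E
```

```text
scene plate z -0.04371355073172519
  y -60 [-20.9  23. ] 1.083418253001451 z 0.09531202905071093
  y -40 [-21.3  23.4] 1.026564690160832 z -0.005313980304607543
  y -20 [-20.3  23.7] 1.6912893127810964 z -0.12262460857416477
  y 0 [-20.9  24. ] 1.5939632404633919 z -0.06077153714831168
  y 20 [-20.5  22.7] 1.0554690284975283 z -0.14194629939277992
  y 40 [-20.4  23.6] 1.6029689915899397 z 0.14287565695166496Traceback (most recent call last):
  File "<stdin>", line 16, in <module>
    return _quantile_unchecked(
        a, q, axis, out, overwrite_input, method, keepdims, weights)
    return _ureduce(a,
                    func=_quantile_ureduce_func,
    ...<5 lines>...
                    overwrite_input=overwrite_input,
                    method=method)
    r = func(a, **kwargs)
    result = _quantile(arr,
                       quantiles=q,
    ...<2 lines>...
                       out=out,
                       weights=wgt)
    slices_having_nans = np.isnan(arr[-1, ...])
                                  ~~~^^^^^^^^^
IndexError: index -1 is out of bounds for axis 0 with size 0
```

Request:
play_rows(
  offset=[
    [0,22,0],
    [0,22,0],
    [-2,22,0],
    [-2,22,0],
    [-2,22,0],
    [0,22,0],
    [0,22,0],
    [0,22,0],
    [0,22,0],
    [0,10,0],
    [0,0,0],
  ],
  turn=[0.065,0.065,0.065,0.065,0.065,0.065,0.065,0.065,0.065,0,0],
)

```text
clock: 12.15
position: [438.2, 207.3, 227.9]
ee_rot: [0.762, -0.647, -0.009, 0.032]
contact_force: [0.1, -0.4, -3.9]
gripper_width: 64.8
```

Request:
play_rows(
  offset=[
    [5,0,25],
    [5,0,15],
    [0,0,0],
  ],
  turn=[0,0,0],
)

```text
clock: 12.45
position: [445.8, 204.0, 263.4]
ee_rot: [0.761, -0.648, -0.01, 0.039]
contact_force: [-0.8, -0.6, -4.4]
gripper_width: 65.0
```

```bash
cat > fr.py <<'E'
from h import *
np.set_printoptions(precision=1,suppress=True)
t=np.radians(25.05);a=np.radians(188.5)
up=np.array([np.cos(a)*np.cos(t),np.sin(a)*np.cos(t),np.sin(t)]);y=np.array([-np.sin(a),np.cos(a),0]);k=np.cross(up,y)
o=np.array([500,253,107.])
F=np.stack([up,y,k],1)   # world = o + F @ local
def loc(P): return (P-o)@F
E
python3 - <<'E'
from fr import *
for n in ("scene","top"):
    z=np.load(n+"0.npz");W=z["W"].reshape(-1,3);im=z["im"].reshape(-1,3).astype(int)
    s=(abs(W[:,0]-500)<150)&(abs(W[:,1]-255)<70)&(W[:,2]>35);P=W[s];C=im[s];A=loc(P)
    m=(abs(A[:,0])<55)&(abs(A[:,1])<28)&(abs(A[:,2])<6);print(n,"plate",np.median(A[m],0),np.percentile(A[m,1],[3,97]))
    org=(C[:,0]>C[:,2]+35)&(A[:,0]>60);q=A[org];print("orange",org.sum(),np.percentile(q,[2,50,98],axis=0) if len(q) else 0)
    for lo in list(range(-100,-56,3)):
        q=A[(A[:,0]>=lo)&(A[:,0]<lo+3)&(abs(A[:,1])<25)&(A[:,2]>-15)]
        if len(q)>2: print(lo,len(q),"z",np.percentile(q[:,2],[5,50,95]))
    q=A[(A[:,0]<-60)&(A[:,0]>-105)&(A[:,2]>8)&(A[:,2]<35)];print("heel y",np.percentile(q[:,1],[1,99]))
E
sed -i 's/("scene",)/("scene","top")/' tilt.py; python3 tilt.py c
```

```text
scene plate [ 0.1  2.5 -0. ] [-20.8  23.5]
orange 129 [[ 81.2 -12.8  13. ]
 [ 87.3   4.2  31.3]
 [ 95.6  17.9  40.9]]
-88 31 z [20.8 23.3 25.7]
-85 33 z [21.3 23.4 25.1]
-82 27 z [19.7 23.2 25. ]
-79 32 z [22.1 25.  27.7]
-76 33 z [23.4 26.2 29.2]
-73 30 z [-2.3 25.3 29. ]
-70 29 z [-2.8 -0.5  3.1]
-67 29 z [-2.1  0.2  2. ]
-64 31 z [-2.8  0.3  2.8]
-61 29 z [-2.9 -0.2  1.8]
-58 29 z [-1.3 -0.1  2.3]
heel y [-39.4  40.5]
top plate [1.5 0.4 1.9] [-21.7  22.2]
orange 154 [[ 83.7 -17.3  -8.8]
 [ 90.5  -0.3  14.6]
 [ 97.4  16.6  42.8]]
-91 4 z [21.2 21.9 23.1]
-88 23 z [-0.5 20.9 25.7]
-85 38 z [-0.9  6.9 27. ]
-82 50 z [-0.3 10.4 27.9]
-79 41 z [ 0.1  4.  28.7]
-76 28 z [-0.1  4.5 29.3]
-73 35 z [-1.2  4.7 31. ]
-70 32 z [-2.1  2.3 32.5]
-67 23 z [-2.1  1.4  4.6]
-64 18 z [-1.7  1.   5. ]
-61 15 z [-1.5  2.3  6. ]
-58 22 z [-4.2  2.9 10. ]
heel y [-38.8  39.3]
tcp [445.8 204.  263.4] yaw -80.7716759562227 F [-0.8 -0.6 -4.4] tq [ 0.1 -0.1  0. ] clk 12.45 w 64.96702024531427
-100 552 [178.5 202.1 213.9]
-80 512 [196.9 221.5 232.7]
-60 517 [215.6 240.2 251.2]
-40 677 [235.7 262.  284.9]
-20 516 [252.2 291.1 302.4]
0 68 [282.6 305.3 308.5]
20 22 [277.2 283.5 292.5]
scene glass 0.57 [483.8 206.  253.7] normal [0.7 0.1 0.7] tilt 44.575429768946776
-100 98 [183.8 207.  215. ]
-80 144 [199.2 222.1 230.2]
-60 112 [214.  239.  250.1]
-40 50 [243.1 256.5 282. ]
0 56 [276.7 298.9 305.3]
20 253 [284.7 291.7 298.8]
top glass 0.52 [490.8 188.9 250.9] normal [ 0.9 -0.1  0.4] tilt 68.05159332357786
```

Request:
play_rows(
  offset=[
    [5,22,0],
    [5,22,0],
    [5,0,-20],
    [0,0,-18],
    [0,0,-10],
    [0,0,0],
  ],
  turn=[-0.006,-0.006,0,0,0,0],
)

```text
clock: 13.35
position: [458.6, 248.5, 210.7]
ee_rot: [0.757, -0.652, -0.011, 0.042]
contact_force: [-0.9, -0.5, -4.8]
gripper_width: 64.6
```

```bash
cat > foot.py <<'E'
import sys
from fr import *
from scipy.spatial.transform import Rotation as R
seatL={"scene":np.array([-84,1.3,0]),"top":np.array([-81,.3,1.9])}
s=arm.read_state();M=R.from_quat(s["ee_rot"]).as_matrix();yx=np.arctan2(M[1,0],M[0,0]);ya=yx+np.pi/2
print("tcp",s["position"],"head yaw",np.degrees(ya)%360,"tooltilt",np.degrees(np.arccos(-M[2,2])),"F",s["contact_force"],"tq",s["wrist_torque"],"clk",s["clock"])
for n in ("scene","top"):
    im,d=eyes.get_image(n);W=pts(n,d);save(im,sys.argv[1]+n+".png");np.savez(sys.argv[1]+n+".npz",im=im,d=d,W=W)
    b=silhouettes(n,"glass");t=silhouettes(n,"terminal_center")
    if not b or not t: print(n,"none",len(b),len(t));continue
    H=np.array([np.cos(ya),np.sin(ya),0]);Y=np.array([-np.sin(ya),np.cos(ya),0])
    mg=cv2.erode(b[0]["mask"].astype(np.uint8),np.ones((3,3)))>0
    G=W[mg&(d>0)];c=np.median(G,0)
    # face: upper-shell points from terminal mask near the plane, keypad+glass
    P=W[cv2.erode(t[0]["mask"].astype(np.uint8),np.ones((3,3))).astype(bool)&(d>0)]
    rel=P-c;u=rel@H;v=rel@Y;w=rel[:,2]
    m=(u>-55)&(u<14)&(abs(v)<26)&(abs(w-.9*u)<15)
    A=np.stack([u[m],v[m],np.ones(m.sum())],1);x=np.linalg.lstsq(A,w[m],rcond=None)[0]
    r=w[m]-A@x;ok=abs(r)<3;x=np.linalg.lstsq(A[ok],w[m][ok],rcond=None)[0]
    th=np.arctan(x[0]);h=H*np.cos(th)+np.array([0,0,np.sin(th)]);nn=-H*np.sin(th)+np.array([0,0,np.cos(th)])
    m2=abs(rel@nn)<8
    # edges across
    print(n,"score",round(b[0]["score"],2),round(t[0]["score"],2),"N",m.sum(),"tilt",np.degrees(th),"roll",np.degrees(x[1]),"glass c",c,"side extents",np.percentile((rel@Y)[m2],[2,98]))
    a=rel@h; mm=(np.abs((rel)@nn+1.5)<4);print("   along extents of face (foot step expect -78)",np.percentile(a[mm],[1,99]))
    foot=c-94*h-29.5*nn; head=foot+162*h
    print("   foot world",foot,"seat-frame foot",loc(foot)-seatL[n],"head",loc(head)-seatL[n])
E
python3 foot.py d
```

```text
tcp [458.6 248.5 210.7] head yaw 8.548091699957249 tooltilt 4.953708812147592 F [-0.9 -0.5 -4.8] tq [ 0.1 -0.1  0.1] clk 13.35
scene score 0.59 0.58 N 251 tilt -41.033446827524486 roll -2.496266983259589 glass c [497.3 250.8 199.8] side extents [-33.   27.3]
   along extents of face (foot step expect -78) [-27.3  71.2]
   foot world [408.  237.4 239.2] seat-frame foot [224.5   0.6  80.3] head [68.8  0.5 35.7]
top score 0.61 0.67 N 69 tilt -41.32211833731317 roll 11.947984274532251 glass c [506.8 235.4 201.5] side extents [-14.8  33.2]
   along extents of face (foot step expect -78) [-79.6  61.7]
   foot world [417.7 222.  241.4] seat-frame foot [215.7  18.2  83.5] head [60.2 18.1 38.1]
```

```bash
sed -i 's#ya=yx+np.pi/2#ya=yx-np.pi/2#' foot.py; python3 foot.py d; python3 -c "
import cv2,numpy as np
i=cv2.imread('pics/dscene.png');t=cv2.imread('pics/dtop.png');
a=cv2.resize(i[100:230,310:470],(800,650))[:600];cv2.imwrite('pics/dc.png',a)"
```

```text
tcp [460.1 249.5 213.5] head yaw 188.54963017819716 tooltilt 4.586304670166456 F [ 0.3  0.5 -3.7] tq [ 0.1 -0.1  0. ] clk 13.65
scene score 0.79 0.95 N 999 tilt 44.66160041486055 roll 2.37303764290418 glass c [498.6 252.2 203.2] side extents [-26.1  33.7]
   along extents of face (foot step expect -78) [-73.2  27.2]
   foot world [544.2 259.1 116.1] seat-frame foot [47.4 -0.8 27.2] head [200.   -0.7  81.5]
top none 0 1
```

View pics/dc.png

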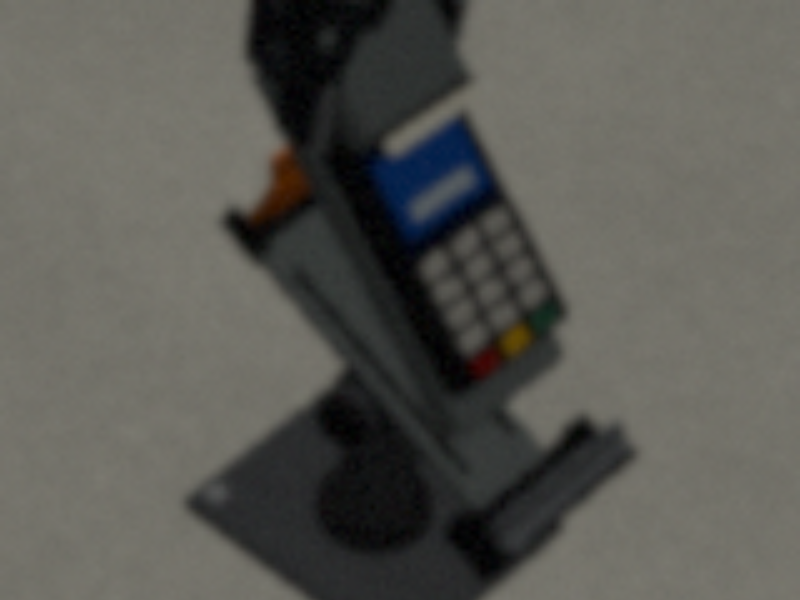

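```bash
cat > kin.py <<'E'
from fr import *
from scipy.spatial.transform import Rotation as R
s=arm.read_state();M=R.from_quat(s["ee_rot"]).as_matrix();print("tcp",s["position"],"F",s["contact_force"]);print("tool axes in seat frame (cols x,y,z)\n",(F.T@M).round(3))
x=M[:,0]*np.sign((F.T@M)[1,0]); # terminal y
g=s["position"]-M[:,2]*19
z=np.array([0,0,1.]);h=np.cross(x,z);h=h/np.linalg.norm(h)
if h@up<0:h=-h
v=np.cross(h,x);v*=np.sign(v[2])
for th in (40,44.5):
    t=np.radians(th);hd=h*np.cos(t)+v*np.sin(t);n=-h*np.sin(t)+v*np.cos(t)
    foot=g-139*hd-22*n;print(th,"grasp",loc(g),"foot",loc(foot)-np.array([-83,.8,.5]),"foot",foot,"head",loc(foot+162*hd)-np.array([-83,.8,.5]))
E
python3 kin.py
```

```text
tcp [459.7 249.3 212.7] F [ 0.5  0.5 -4.3]
tool axes in seat frame (cols x,y,z)
 [[ 0.   0.9 -0.4]
 [ 1.  -0.   0. ]
 [ 0.  -0.4 -0.9]]
40 grasp [88.1 -3.  96.4] foot [42.5 -0.2 38.9] foot [552.9 260.3 125.5] head [199.   -3.7  80.6]
44.5 grasp [88.1 -3.  96.4] foot [47.4  0.1 29. ] foot [544.4 258.7 118.6] head [200.1  -3.8  82.9]
```

Request:
play_rows(
  offset=[
    [4,-1,-12],
    [4,-0.5,-10],
    [1,0,-6],
    [0,0,0],
  ],
  turn=[0.012,0.012,0,0],
)

```text
clock: 14.35
position: [469.2, 247.3, 181.6]
ee_rot: [0.765, -0.643, -0.011, 0.04]
contact_force: [0.2, 0.3, -3.3]
gripper_width: 64.5
```

```bash
python3 kin.py; python3 foot.py e | grep -v top
```

```text
tcp [469.2 247.3 181.6] F [ 0.2  0.3 -3.3]
tool axes in seat frame (cols x,y,z)
 [[-0.   0.9 -0.4]
 [ 1.   0.   0. ]
 [ 0.  -0.4 -0.9]]
40 grasp [66.7  0.3 72. ] foot [21.   0.8 14.5] foot [562.  260.7  94.4] head [177.6   0.5  56.2]
44.5 grasp [66.7  0.3 72. ] foot [25.9  1.3  4.6] foot [553.6 258.9  87.5] head [178.7   0.4  58.5]
tcp [469.2 247.3 181.6] head yaw 190.0350392503372 tooltilt 4.755238478837754 F [ 0.2  0.3 -3.3] tq [ 0.1 -0.1 -0. ] clk 14.35
scene score 0.69 0.79 N 960 tilt 44.52372219428952 roll 2.287250672262404 glass c [507.5 250.3 170.7] side extents [-25.7  33.2]
   along extents of face (foot step expect -78) [-72.8  26.7]
   foot world [553.2 258.3  83.7] seat-frame foot [25.8  1.3  1.5] head [178.5   4.4  55.5]
```

Request:
play_rows(
  offset=[
    [3.5,1,-2.5],
    [3.5,1,-2],
    [3.5,0.5,-2],
    [0,0,0],
  ],
  turn=[0,0,0,0],
)

```text
clock: 15.05
position: [481.6, 251.4, 177.7]
ee_rot: [0.766, -0.642, -0.01, 0.037]
contact_force: [0.4, 0.0, -4.4]
gripper_width: 64.7
```

```bash
python3 kin.py; python3 foot.py e | grep -v top
```

```text
tcp [481.6 251.4 177.7] F [ 0.4  0.  -4.4]
tool axes in seat frame (cols x,y,z)
 [[-0.   0.9 -0.4]
 [ 1.   0.   0. ]
 [ 0.  -0.4 -0.9]]
40 grasp [53.5 -1.8 74. ] foot [ 7.8 -1.8 16.4] foot [574.3 265.1  90.5] head [164.3  -1.6  58.2]
44.5 grasp [53.5 -1.8 74. ] foot [12.7 -1.3  6.5] foot [565.9 263.4  83.6] head [165.5  -1.7  60.4]
tcp [481.6 251.4 177.7] head yaw 190.09017780297816 tooltilt 4.362806924012283 F [ 0.4  0.  -4.4] tq [ 0.1  0.1 -0. ] clk 15.05
scene score 0.82 0.31 N 957 tilt 44.37844840065966 roll 2.297742231539855 glass c [519.8 254.  167.3] side extents [-28.4  32.4]
   along extents of face (foot step expect -78) [-73.1  26.6]
   foot world [565.6 262.2  80.5] seat-frame foot [12.8 -0.7  4.1] head [165.6   2.5  57.7]
   along extents of face (foot step expect -78) [-57.6  83.2]
   foot world [575.6 245.9  76.5] seat-frame foot [ 1.3 17.9  1.7] head [154.2  21.1  55.2]
```

Request:
play_rows(
  offset=[
    [-0.5,-0.8,-3.5],
    [0,0,-1.5],
    [0,0,0],
  ],
  turn=[0,0,0],
)

```text
clock: 15.65
position: [480.5, 250.5, 173.1]
ee_rot: [0.766, -0.642, -0.01, 0.036]
contact_force: [-0.2, 0.5, -3.5]
gripper_width: 64.9
```

```bash
python3 kin.py; python3 foot.py e | grep -v top
```

```text
tcp [480.5 250.5 173.1] F [-0.2  0.5 -3.5]
tool axes in seat frame (cols x,y,z)
 [[-0.   0.9 -0.4]
 [ 1.   0.   0. ]
 [ 0.  -0.4 -0.9]]
40 grasp [52.6 -1.  69.3] foot [ 7.  -1.1 11.7] foot [573.2 264.3  85.9] head [163.5  -0.9  53.5]
44.5 grasp [52.6 -1.  69.3] foot [11.8 -0.7  1.8] foot [564.8 262.6  79. ] head [164.6  -1.   55.7]
tcp [480.5 250.5 173.1] head yaw 190.1203652481879 tooltilt 4.29717328348989 F [-0.2  0.5 -3.5] tq [ 0.2 -0.1 -0. ] clk 15.65
scene score 0.95 0.62 N 959 tilt 44.20153957886037 roll 1.922371555257904 glass c [519.1 252.9 163.1] side extents [-30.2  32.1]
   along extents of face (foot step expect -78) [-73.5  28.5]
   foot world [565.2 261.1  76.5] seat-frame foot [11.6  0.3  0.1] head [164.6   3.6  53.3]
   along extents of face (foot step expect -78) [-60.7  80.2]
   foot world [574.1 246.3  73.9] seat-frame foot [ 1.5 17.3 -1.3] head [154.4  20.6  52.1]
```

Request:
play_rows(
  offset=[
    [3,0.3,-1.6],
    [2.5,0.3,-1.5],
    [0,0,0],
  ],
  turn=[0,0,0],
)

```text
clock: 16.25
position: [486.7, 251.3, 170.1]
ee_rot: [0.766, -0.642, -0.01, 0.036]
contact_force: [0.0, -0.1, -4.8]
gripper_width: 64.8
```

```bash
python3 kin.py; python3 foot.py e | grep -v top
```

```text
tcp [486.7 251.3 170.1] F [ 0.  -0.1 -4.8]
tool axes in seat frame (cols x,y,z)
 [[-0.   0.9 -0.4]
 [ 1.   0.   0. ]
 [ 0.  -0.4 -0.9]]
40 grasp [45.7 -0.9 69.2] foot [ 0.1 -1.1 11.7] foot [579.3 265.1  82.9] head [156.6  -0.8  53.4]
44.5 grasp [45.7 -0.9 69.2] foot [ 5.  -0.6  1.7] foot [570.9 263.4  76. ] head [157.7  -0.9  55.6]
tcp [486.7 251.3 170.1] head yaw 190.1184706661056 tooltilt 4.2622139174039555 F [ 0.  -0.1 -4.8] tq [ 0.1 -0.1  0. ] clk 16.25
scene score 0.97 0.74 N 929 tilt 44.3303625279051 roll 2.641197170344176 glass c [525.7 253.6 159.7] side extents [-27.9  31.7]
   along extents of face (foot step expect -78) [-70.5  29.4]
   foot world [571.6 261.8  72.9] seat-frame foot [ 4.2  0.6 -0.3] head [157.1   3.8  53.2]
```

Request:
play_rows(
  offset=[
    [-3.2,-0.5,-4.7],
    [-3.5,-0.5,-4.7],
    [-3.8,-0.6,-4.7],
    [0,0,0],
  ],
  turn=[0,0,0,0],
  grip=0.52,
)

```text
clock: 16.95
position: [479.6, 251.0, 160.9]
ee_rot: [0.766, -0.642, -0.007, 0.029]
contact_force: [1.9, -1.2, -1.9]
gripper_width: 64.6
```

```bash
python3 foot.py e | grep -v top
```

```text
tcp [479.6 251.  160.9] head yaw 190.14740113132441 tooltilt 3.4422248004201506 F [ 1.9 -1.2 -1.9] tq [-0.2 -1.  -0.2] clk 16.95
scene score 0.86 0.92 N 940 tilt 39.73817080884774 roll 0.9163076352258481 glass c [520.2 254.1 154.4] side extents [-26.6  32.1]
   along extents of face (foot step expect -78) [-71.1  27.4]
   foot world [572.8 263.5  71.6] seat-frame foot [ 2.4 -0.9 -0.9] head [159.1   2.7  40.2]
   along extents of face (foot step expect -78) [-66.6  75.3]
   foot world [580.2 246.8  72. ] seat-frame foot [-4.9 17.6 -0.4] head [151.3  21.2  42.7]
```

Request:
play_rows(
  offset=[
    [-4,-0.5,-5],
    [-4,-0.5,-5],
    [-4,-0.6,-5],
    [-4,-0.6,-5],
    [0,0,0],
  ],
  turn=[0,0,0,0,0],
)

```text
clock: 17.75
position: [462.9, 248.7, 139.9]
ee_rot: [0.766, -0.642, -0.006, 0.029]
contact_force: [-1.5, -1.9, -1.3]
gripper_width: 64.8
```

```bash
python3 foot.py e | grep -v top
```

```text
tcp [462.9 248.7 139.9] head yaw 190.14128380434244 tooltilt 3.4092142294085623 F [-1.5 -1.9 -1.3] tq [-0.  -0.4 -0.2] clk 17.75
scene score 0.74 0.87 N 741 tilt 31.15841140820535 roll 0.7758618531577294 glass c [508.3 253.4 142.2] side extents [-27.1  32.8]
   along extents of face (foot step expect -78) [-74.6  30.4]
   foot world [572.4 264.9  68.3] seat-frame foot [ 1.1 -2.4 -3.9] head [162.2   1.6  13.3]
   along extents of face (foot step expect -78) [-47.2  95.6]
   foot world [597.9 253.6  59.3] seat-frame foot [-27.   13.6  -4. ] head [134.3  17.6   9.8]
```

Request:
play_rows(
  offset=[
    [0,0,0],
    [0,0,0],
    [0,0,0],
    [0,0,20],
    [0,0,35],
    [0,0,40],
    [0,0,0],
  ],
  turn=[0,0,0,0,0,0,0],
  grip=1,
)

```text
clock: 18.75
position: [462.6, 248.3, 238.5]
ee_rot: [0.767, -0.641, -0.006, 0.032]
contact_force: [0.9, 1.7, 0.7]
gripper_width: 85.5
```

Request:
play_rows(
  offset=[
    [0,0,0],
    [0,0,0],
    [0,0,0],
    [0,0,0],
    [0,0,0],
    [0,0,0],
    [0,0,0],
  ],
  turn=[0,0,0,0,0,0,0],
  grip=-1,
)

```text
clock: 19.45
position: [461.4, 247.4, 235.7]
ee_rot: [0.767, -0.641, -0.007, 0.034]
contact_force: [0.8, -0.3, 0.4]
gripper_width: -0.2
```

```bash
python3 foot.py f | grep -v top;  python3 -c "
import cv2,numpy as np
i=cv2.imread('pics/fscene.png')
a=cv2.resize(i[70:230,310:470],(600,600));cv2.imwrite('pics/fc.png',a)"
```

```text
tcp [461.4 247.4 235.7] head yaw 190.28725707760958 tooltilt 3.9907922658853434 F [ 0.8 -0.3  0.4] tq [ 0.1 -0.1  0. ] clk 19.45
scene score 0.63 0.77 N 767 tilt 31.734733777895947 roll 0.4652716509213794 glass c [508.9 253.2 142.7] side extents [-27.8  32.3]
   along extents of face (foot step expect -78) [-75.4  58.1]
   foot world [572.3 264.7  68.2] seat-frame foot [ 1.2 -2.2 -4.1] head [162.1   2.1  14.7]
```

View pics/fc.png

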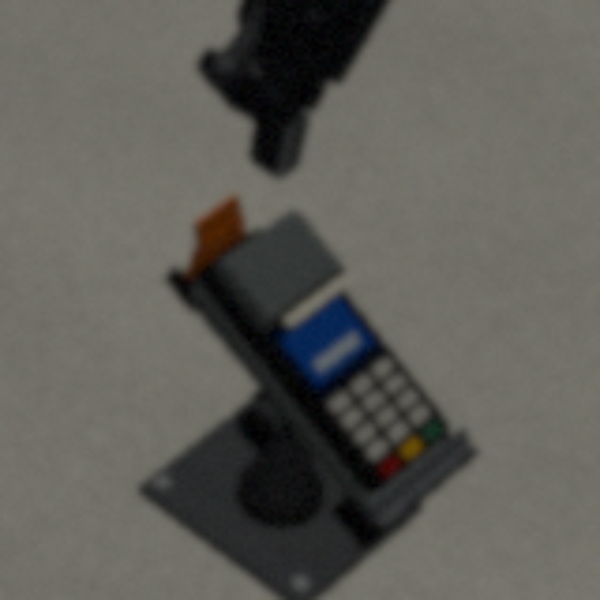

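Request:
play_rows(
  offset=[
    [15,1,-5],
    [6,0,-18],
    [1,0,-14],
    [0,0,-6],
    [0,0,0],
  ],
  turn=[0,0,0,0,0],
)

```text
clock: 20.25
position: [487.3, 249.2, 191.7]
ee_rot: [0.767, -0.641, -0.006, 0.032]
contact_force: [-0.4, -0.2, 0.7]
gripper_width: -0.3
```

Request:
play_rows(
  offset=[
    [-5,0,-3],
    [-2,0,-3],
    [0,0,0],
  ],
  turn=[0,0,0],
)

```text
clock: 20.55
position: [480.5, 249.5, 186.2]
ee_rot: [0.767, -0.641, -0.006, 0.031]
contact_force: [-0.2, 0.6, 0.7]
gripper_width: -0.1
```

Request:
play_rows(
  offset=[
    [-1.5,-0.2,-2.5],
    [-1.5,-0.2,-2.5],
  ],
  turn=[0,0],
)

```text
clock: 20.75
position: [477.7, 249.6, 182.1]
ee_rot: [0.767, -0.641, -0.006, 0.03]
contact_force: [-0.0, -0.4, 0.1]
gripper_width: 0.2
```

Request:
play_rows(
  offset=[
    [-1.5,-0.2,-2.5],
    [-1.5,-0.2,-2.5],
  ],
  turn=[0,0],
)

```text
clock: 20.95
position: [474.5, 249.3, 177.1]
ee_rot: [0.767, -0.641, -0.006, 0.03]
contact_force: [0.5, 1.0, -1.1]
gripper_width: -0.5
```

Request:
play_rows(
  offset=[
    [-0.8,0,-2.5],
    [-0.8,0,-2.5],
  ],
  turn=[0,0],
)

```text
clock: 21.15
position: [472.6, 249.2, 171.7]
ee_rot: [0.767, -0.64, -0.006, 0.03]
contact_force: [0.3, 0.1, -1.3]
gripper_width: -0.4
```

Request:
play_rows(
  offset=[
    [-1,0,-2.5],
    [-1,0,-2.5],
  ],
  turn=[0,0],
)

```text
clock: 21.35
position: [472.3, 249.3, 170.3]
ee_rot: [0.768, -0.64, -0.003, 0.028]
contact_force: [-2.9, -2.0, 16.2]
gripper_width: -0.3
```

Request:
play_rows(
  offset=[
    [-1.2,-0.2,-3.5],
    [-1.2,-0.2,-3.5],
  ],
  turn=[0,0],
)

```text
clock: 21.55
position: [473.2, 249.7, 170.0]
ee_rot: [0.769, -0.638, -0.0, 0.025]
contact_force: [-2.0, -2.3, 13.1]
gripper_width: 0.3
```

```bash
python3 foot.py g | grep -v top
```

```text
tcp [473.2 249.7 170. ] head yaw 190.65719298701154 tooltilt 2.830359398514847 F [-2.  -2.3 13.1] tq [-0.6  0.6 -0. ] clk 21.55
scene score 0.97 0.69 N 644 tilt 29.061134212894167 roll -1.4095067720976517 glass c [503.8 252.5 137.9] side extents [-29.4  33. ]
   along extents of face (foot step expect -78) [-77.2  52.7]
   foot world [570.4 265.1  66.5] seat-frame foot [ 2.1 -2.8 -6.4] head [163.6   2.5   4.9]
```

```bash
cat > chk.py <<'E'
import sys
from fr import *
for f in sys.argv[1:]:
    z=np.load(f+".npz");W=z["W"].reshape(-1,3);im=z["im"].reshape(-1,3).astype(int)
    s=(abs(W[:,0]-500)<150)&(abs(W[:,1]-255)<70)&(W[:,2]>35);A=loc(W[s]);C=im[s]
    q=A[(C[:,0]>C[:,2]+35)&(A[:,0]>60)];print(f,"orange",len(q),np.percentile(q,[5,50,95],axis=0).tolist())
    q=A[(A[:,0]<-76)&(A[:,0]>-89)&(A[:,2]>15)&(A[:,2]<35)&(abs(A[:,1])<38)];print("  lip",len(q),np.median(q,0))
    q=A[(A[:,0]<-40)&(A[:,0]>-70)&(A[:,2]>20)&(abs(A[:,1])<25)];print("  keypad face",len(q),np.median(q,0) if len(q) else 0)
E
python3 chk.py scene0 dscene fscene gscene
```

```text
scene0 orange 129 [[81.85296153765262, -11.212304619221973, 17.22980367260016], [87.30859334663239, 4.179220002176404, 31.323279684345643], [94.94478893995445, 16.930571804619593, 39.93886284036812]]
  lip 192 [-82.    2.   23.5]
  keypad face 0 0
dscene orange 68 [[81.30268102947554, 3.9130691108885496, 10.568263081750034], [86.14380573945739, 12.765904153453594, 28.595935081647458], [94.58668902762165, 17.850284158325923, 39.16453174295338]]
  lip 191 [-82.1   1.   23.2]
  keypad face 0 0
fscene orange 149 [[85.75127158867063, -12.876118874558157, 20.135035977001895], [92.78060970574029, 3.286295250137314, 30.42062325605636], [101.24935458721708, 17.45123466077746, 39.14841844580365]]
  lip 193 [-82.1   1.5  23.5]
  keypad face 297 [-54.2   1.1  31.8]
gscene orange 100 [[82.69658058659945, -8.464192884113313, 19.74591803669238], [87.46587963461253, 7.545487120951598, 31.057737260801566], [94.57613338982195, 18.012195072969693, 41.37968304369741]]
  lip 189 [-82.    0.4  23.6]
  keypad face 294 [-54.    0.5  28.8]
```

Request:
play_rows(
  offset=[
    [-1.2,-0.2,-4],
    [-1.2,-0.2,-4],
    [-1.2,-0.2,-4],
  ],
  turn=[0,0,0],
)

```text
clock: 22.15
position: [475.5, 250.8, 169.0]
ee_rot: [0.771, -0.637, 0.005, 0.017]
contact_force: [-2.0, -1.9, 14.0]
gripper_width: -0.0
```

```bash
python3 foot.py g | grep -v top; python3 chk.py gscene; python3 - <<'E'
from fr import *
b=np.load('gscene.npz');print(loc(np.array([503.8,252.5,137.9])))
E
```

```text
tcp [475.5 250.8 169. ] head yaw 190.91446192240096 tooltilt 2.068393852646383 F [-2.  -1.9 14. ] tq [-0.7  0.8  0. ] clk 22.15
scene score 0.93 0.58 N 637 tilt 28.20509200685708 roll -1.0753757671508424 glass c [505.3 251.9 137.3] side extents [-26.2  32.2]
   along extents of face (foot step expect -78) [-75.3  56.9]
   foot world [572.9 264.9  66.9] seat-frame foot [ 0.1 -2.3 -5.1] head [161.7   3.7   3.9]
   along extents of face (foot step expect -78) [-53.2  90.1]
   foot world [593.4 255.9  61. ] seat-frame foot [-22.5  10.7  -4.3] head [139.2  16.7   3.1]
gscene orange 96 [[83.48332371107784, -7.2231543622057295, 16.44225363310179], [87.6385462247854, 7.901279883850496, 31.1404873517832], [94.32441468041603, 17.57023811051137, 40.650306633654026]]
  lip 193 [-82.1   1.5  23.4]
  keypad face 288 [-53.8   1.1  29.1]
[ 9.7  1.1 29.6]
```

Request:
play_rows(
  offset=[
    [0,0,10],
    [0,0,30],
    [0,0,50],
    [-10,-40,40],
    [-10,-45,20],
    [0,-45,0],
    [0,0,0],
  ],
  turn=[0,0,0,0,0,0,0],
)

```text
clock: 23.15
position: [455.6, 122.6, 321.1]
ee_rot: [0.772, -0.636, 0.006, 0.017]
contact_force: [0.1, 0.1, -0.4]
gripper_width: 0.1
```

```bash
python3 foot.py i | grep -v top; python3 chk.py iscene; python3 - <<'E'
from fr import *
import bench
for n in ("scene","top"):
    im,d=eyes.get_image(n);W=pts(n,d)
    t=silhouettes(n,"terminal_center")[0]["mask"];b=silhouettes(n,"glass")
    A=loc(W[t&(d>0)]);
    z0={"scene":0,"top":1.9}[n];x0={"scene":-84,"top":-81}[n]
    A=A-[x0,0,z0]
    for lo in range(10,175,15):
        q=A[(A[:,0]>=lo)&(A[:,0]<lo+15)&(abs(A[:,1])<22)]
        if len(q)>3: print(n,lo,len(q),np.percentile(q[:,2],[10,50,90]))
im,d=eyes.get_image("scene");cv2.imwrite("pics/ic.png",cv2.resize(im[100:230,310:470],(730,600))[:,:,::-1])
E
```

```text
tcp [455.6 122.6 321.1] head yaw 191.07944685517108 tooltilt 2.0468017299933767 F [ 0.1  0.1 -0.4] tq [ 0. -0.  0.] clk 23.15
scene score 0.75 0.67 N 621 tilt 28.2970643558972 roll -1.3752003108011406 glass c [504.7 253.8 137.5] side extents [-25.4  34.4]
   along extents of face (foot step expect -78) [-75.6  55.2]
   foot world [572.2 267.   67. ] seat-frame foot [ 0.5 -4.5 -5.1] head [162.1   2.    4.1]
iscene orange 109 [[83.68166116838708, -12.392546038190517, 20.58651391346349], [88.53580713087158, 3.8719828482802843, 32.71202443655746], [94.85213256798696, 17.63156667183801, 40.42492129670347]]
  lip 190 [-82.    1.3  23.3]
  keypad face 303 [-53.9   0.4  28.8]
scene 10 109 [14.2 27.5 30.6]
scene 25 137 [26.9 28.8 31.3]
scene 40 140 [26.2 29.7 31.9]
scene 55 135 [26.7 29.1 31.4]
scene 70 135 [27.3 29.7 31.7]
scene 85 134 [27.6 29.8 31.9]
scene 100 159 [28.  30.5 44.6]
scene 115 139 [39.7 42.3 44.1]
scene 130 140 [39.7 42.  44.2]
scene 145 135 [39.4 41.9 44. ]
scene 160 20 [11.3 38.6 41.3]
top 160 29 [-11.   -5.5   3.5]
```

View pics/ic.png

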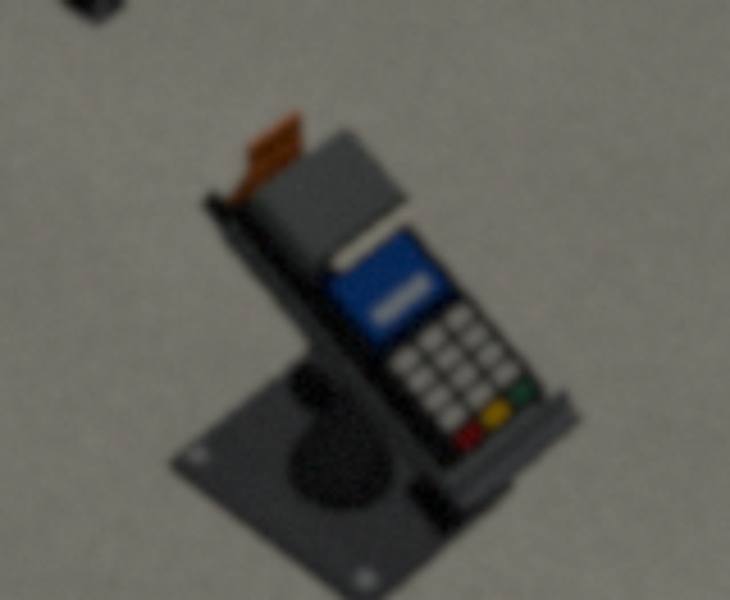

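```bash
python3 -c "
from bench import arm
print(arm.job_done())"
```

```text
the job is handed in; nothing more can be done
None
```

The terminal is back in its stand, fully home on the plate with the orange catch sprung over it, and I've handed the job in at about 23 s of robot time. `job_done` gives no verdict.

**What I did**
- I gripped the terminal near its head and eased the grip until the foot swung down, giving the tilt it needed.
- I tucked the foot under the lip with the head raised about 19° off the plate. The foot read about 4 mm from the wall at that point, with the head about 53 mm up.
- I lowered the head onto the catch ramp and let go, then pressed on the receipt cover with the closed fingers at 13–16 N until the catch snapped.
- I retracted clear of everything.

**Last checks (scene camera)**
- **Terminal:** the face lies parallel to the plate, about 28–30 mm above it, and the cover is at 42 mm. Those are the heights expected for a fully seated terminal. The foot is about 0.5 mm from the heel corner.
- **Catch:** the orange catch is back within about 1 mm of its starting place, after being pushed about 5 mm up-slope by the rib.
- **Stand:** the lip reads within 1 mm of where it began, so I saw no sign of the stand shifting.

**What disagreed or wasn't checked**
- My separate tilt fit read about 28° instead of 25°, putting the foot about 5 mm below the plate, which is impossible. I trusted the direct height readings instead.
- The top camera gave no usable final reading of the terminal.
- I didn't re-measure the printer, cup and bell; the arm didn't go near them.

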